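Recharge the grinding jar with checked media

TASK

Recharge the laboratory mill's steel grinding jar: work the tight rubber bung out of its mouth (it comes more easily if rocked while pulled) and clear the pocket tray: every full-size (22 mm) steel cylinder goes into the jar, every worn, smaller (15 mm) one into the steel scrap dish, which stays upright on the bench. When the jar is loaded press the bung back in until its flange lies on the rim all round, and leave the caliper, the square bottle and the sample tin where they are.

Things in the scene. Friction and masses are not known exactly. Their poses are not given: they have to be found in the camera images.
- tray: light grey moulded pocket tray, 124 (x) x 232 (y) x 14 mm, fast to the bench; origin at the centre of its underside, z up. Eight round pockets, 26 mm wide and 8 mm deep (floor 6 mm above the bench), at tray x = -27.5 and +27.5 mm, y = -82.5, -27.5, +27.5 and +82.5 mm; some pockets are empty
- mill_jar: squat open steel grinding jar clamped in a round foot 120 mm across, fixed to the bench; origin under its centre, z up. Outside 97 mm across at most, 117 mm tall; bore 72 mm, narrowed to 63 mm by four sprung rubber lips (3 to 11 mm below the rim) when the bung is out; inner floor 22 mm above the bench
- jar_mouth (a point): centre of the jar's mouth at rim height, 117 mm above the bench. The rubber lips hold the bung tight: about 10 to 16 N to draw it straight up through the first 10 mm, less when it is rocked some 5 degrees to and fro across the tab's thickness while pulling; 10 to 20 N press it home
- bung: grey rubber bung of the jar, loose, about 0.15 kg, 57 mm tall; origin at the centre of its lower face, z up through its tab. From below: plug 67 mm across, 22 mm high, its lowest 6 mm tapering to 58 mm; flange 82 mm across, 7 mm thick (22 to 29 mm above the origin); then the grip tab. Fully home, the flange lies on the rim (origin 22 mm below the rim), at any yaw
- bung_tab (a point): middle of the bung's upright grip tab, 43 mm above the bung's origin, axes as the bung's; the tab is 16 mm thick (x), 44 mm long (y), 28 mm high (z)
- scrap_dish: round pressed steel dish, loose, 89 mm across the rim, 70 mm across the floor, 22 mm tall, 2 mm thick; origin under its centre, z up
- full_0: full-size steel grinding cylinder, 22 mm in diameter and 22 mm long, 65 g, sharp rims; loose, at first upright in a tray pocket (14 mm of it stands above the tray); origin at the centre of one flat end, z along its axis, so its middle lies 11 mm along z. May be absent
- full_1: full-size steel grinding cylinder, 22 mm in diameter and 22 mm long, 65 g, sharp rims; loose, at first upright in a tray pocket (14 mm of it stands above the tray); origin at the centre of one flat end, z along its axis, so its middle lies 11 mm along z. May be absent
- full_2: full-size steel grinding cylinder, 22 mm in diameter and 22 mm long, 65 g, sharp rims; loose, at first upright in a tray pocket (14 mm of it stands above the tray); origin at the centre of one flat end, z along its axis, so its middle lies 11 mm along z. May be absent
- full_3: full-size steel grinding cylinder, 22 mm in diameter and 22 mm long, 65 g, sharp rims; loose, at first upright in a tray pocket (14 mm of it stands above the tray); origin at the centre of one flat end, z along its axis, so its middle lies 11 mm along z. May be absent
- worn_0: worn, undersized steel grinding cylinder with well-rounded ends, 15 mm in diameter and 17 mm long, 23 g; loose, at first upright in a tray pocket (9 mm of it stands above the tray); origin at the centre of one end, z along its axis, so its middle lies 8.5 mm along z. May be absent
- worn_1: worn, undersized steel grinding cylinder with well-rounded ends, 15 mm in diameter and 17 mm long, 23 g; loose, at first upright in a tray pocket (9 mm of it stands above the tray); origin at the centre of one end, z along its axis, so its middle lies 8.5 mm along z. May be absent
- worn_2: worn, undersized steel grinding cylinder with well-rounded ends, 15 mm in diameter and 17 mm long, 23 g; loose, at first upright in a tray pocket (9 mm of it stands above the tray); origin at the centre of one end, z along its axis, so its middle lies 8.5 mm along z. May be absent
- worn_3: worn, undersized steel grinding cylinder with well-rounded ends, 15 mm in diameter and 17 mm long, 23 g; loose, at first upright in a tray pocket (9 mm of it stands above the tray); origin at the centre of one end, z along its axis, so its middle lies 8.5 mm along z. May be absent
- caliper: steel vernier caliper, 220 x 64 x 7 mm, lying on the bench to the left of the tray; a bystander, origin under its middle
- square_bottle: milky square bottle with a black cap, 56 x 56 x 115 mm, standing behind the work; a bystander, origin under its centre
- sample_tin: lidded aluminium tin, 59 mm across, 38 mm tall, standing at the back right; a bystander, origin under its centre
- moisture_balance: white moisture balance with a tall grey round hood, fixed at the back of the bench, 265 (x) x 215 (y) mm, housing 108 mm and hood 331 mm tall, origin under its centre; no part of the job, keep hand and wrist off it. In front of it and to its right the bench top is free from x = 0.35 m on

How it is judged (in metres and radians):
On the way, in this order (a step that is already met when the one before it is completed fails the run):
1. the bung is drawn clear of the jar (distance between bung and jar_mouth above 0.045 m), for 0.2 s.
2. every full-size cylinder is in the open jar (horizontal distance between each of full_0, full_1, full_2, full_3 and mill_jar below 0.04 m and z of each of full_0, full_1, full_2, full_3 in the frame of mill_jar below 0.095 m and distance between bung and jar_mouth above 0.045 m), for 0.2 s.
At the end, for the whole second after the job is handed in: Full-size cylinders in the jar (within 40 mm of its axis, below the bung), worn ones in the scrap dish (within 42 mm of its centre), dish upright on the bench; bung home: flange within 2.5 mm of the rim, 6 mm of the axis, tilt under 0.08 rad; all at rest (horizontal distance between each of full_0, full_1, full_2, full_3 and mill_jar below 0.04 m and z of each of full_0, full_1, full_2, full_3 in the frame of mill_jar below 0.095 m and horizontal distance between each of worn_0, worn_1, worn_2, worn_3 and scrap_dish below 0.042 m and z of each of worn_0, worn_1, worn_2, worn_3 in the frame of scrap_dish below 0.05 m and z of bung in the frame of jar_mouth below -0.0195 m and horizontal distance between bung and jar_mouth below 0.006 m and angle between bung's own z axis and vertical below 0.08 rad and angle between scrap_dish's own z axis and vertical below 0.15 rad and height (world z) of scrap_dish below 0.01 m and linear speed of each of scrap_dish, bung below 0.02 m/s and linear speed of each of full_0, full_1, full_2, full_3, worn_0, worn_1, worn_2, worn_3 below 0.03 m/s); the robot touches nothing.
It fails at once if the caliper is shifted by more than 3 cm (distance of caliper from where it was at the start of the episode above 0.03 m).
It fails at once if the square bottle is shifted by more than 3 cm (distance of square_bottle from where it was at the start of the episode above 0.03 m).
It fails at once if the sample tin is shifted by more than 3 cm (distance of sample_tin from where it was at the start of the episode above 0.03 m).
Of full_0, full_1, full_2, full_3 only 2 to 3 are there at a start; the rules pass over those that are not, and their reading is None.
Of worn_0, worn_1, worn_2, worn_3 only 2 to 3 are there at a start; the rules pass over those that are not, and their reading is None.
At some moment in a run one of scrap_dish, full_0, full_1, full_2, full_3, worn_0, worn_1, worn_2, worn_3 may be knocked a few centimetres aside while the robot is not near it.
Once in a run the grip may slacken for a moment while it holds something.
It also fails if it takes over 208 s, if anything falls off the work surface, if the arm or the gripper's body presses on something with over 40 N, if the wrist force passes 120 N, or if a joint passes its speed limit or range.

ROBOT

A 6-joint arm with a two-finger parallel gripper is mounted at the origin on a cart in front of the work surface, level with it; the furniture and walls round the work are solid. World frame = base frame: x ahead of the robot, y to its left, z up, the work surface at z = 0. Lengths are in mm, angles in rad, forces in N, time in s.
With the tool pointing down it reaches from about 325 to 875 mm from the base axis. Payload 4.4 kg.
Tool frame: the origin (TCP) lies on the centre line of the jaws, within the pads' length; the fingertips stand ahead of it and the grasp point (between the pads) lies 6 mm ahead of it (ctrl.tcp_to_tips is the z of the fingertips in the tool frame, in mm); z points along the fingers, y is the direction in which the jaws open and shut (so a half turn about z gives the same grasp; the last joint's range is limited). The gripper opens to 85 mm and grips with 20 to 120 N. Pads are 22 mm wide; open, the fingers measure 114 mm over their backs; the gripper's body (76 mm by 85 mm) begins 54 mm behind the grasp point. The pads swing forward as they close: fully open they stand 13 mm farther back than shut.
Start: joints at [-1.492, 0.207, 1.542, -0, 1.393, -0.15], TCP at [130.962, -559.89, 256.282] pointing down, gripper open.
Joint ranges: [-2.73, 2.73], [-0.86, 2.22], [0.23, 2.46], [-1.11, 4.25], [0.08, 2.63], [-2.82, 2.82]. Speed limits (rad/s): [2.79, 2.79, 3.14, 3.14, 3.14, 3.14].

INTERFACE

Orientations are given as a 3x3 rotation matrix whose columns are the frame's x, y, z axes.
In Python, from plant import ctrl, sensors, optics gives the robot as it stands. Calls block until the motion is done:
- ctrl.move_ptp(position, orientation): joint-space move of the TCP to a pose.
- ctrl.move_l(position, rot=None, vel=150, threshold=None): straight line of the TCP; rot=None keeps the orientation; vel is the mean speed in mm/s. With threshold (N) it stops when the force on the tool has changed by that much, and returns True; else False.
- ctrl.set_joints(angles): joint-space move.
- ctrl.gripper_to(opening, force=None): finger opening in mm; force is the grip in N (None keeps the last); returns when the fingers have stopped.
- ctrl.hold(seconds).
- ctrl.solve_ik(position, orientation): joint angles nearest the present ones, or None.
- sensors.read_state(): the state.
- optics.grab_frame(name): name is "scene" or "top"; returns (picture, depth): 400x640x3 uint8, red, green, blue; 400x640 float32, mm along the optical axis (not along the pixel's ray), 0 where there is no reading.
- optics.camera_params(name): a dict with "mtx" (3x3 intrinsics, pixels), "k1" (the pictures are not rectified: a ray, as slopes to the right and down, at radius r is drawn at 1 + k1 r^2 times it, then the intrinsics apply), "R" (3x3) and "t" (3): a world point X has camera coordinates R X + t. Camera axes: x right, y down, z forward; pixel columns grow to the right and rows downward; lengths in mm; the calibration is good to about 2 mm. A picture is of the moment at which its call begins. camera_params takes no time and is no camera call.
A pose or a line that the arm cannot do raises ctrl.MotionError and nothing moves.
- ctrl.finish_job(): hands the job in, once; it reports no verdict.
The state is a dict: "t": time; "q": joint angles; "qvel": joint speeds; "tau": joint torques, N m; "eef_pos": TCP position; "eef_rot": TCP orientation; "force": force on the tool from outside, world axes, zero at the start; "wrist_torque": the same for the moment, N m; "grip_width": finger opening in mm.
Only numpy, scipy, OpenCV 4.12 (cv2) and the standard library are available. Lean on these libraries where they do the work, as an engineer would, in place of code of your own. Each camera call takes 0.05 s, during which the arm holds its last target.

## Working session

There is one attempt and no reset: what is moved stays moved. The work goes in short steps, each a Python script; the robot and the scene stay as the last script left them, time stands still between calls to the robot, and variables do not carry over. Pictures are saved under pics/ and viewed, and the job is handed in when it is done.

```bash
ls; mkdir -p pics; python3 - <<'E'
from plant import ctrl,sensors,optics
import cv2,numpy as np
s=sensors.read_state();print(s, ctrl.tcp_to_tips)
for n in ("scene","top"):
    p,d=optics.grab_frame(n);cv2.imwrite(f"pics/{n}0.png",p[:,:,::-1]);np.save(f"pics/{n}0.npy",d)
    print(n,optics.camera_params(n),(d>0).mean())
E
```

```text
pics
{'t': 0.0, 'q': array([-1.49151976e+00,  2.07484554e-01,  1.54296962e+00,  1.28076868e-05,
        1.39345594e+00, -1.50531508e-01]), 'qvel': array([ 1.41045258e-04,  9.76934001e-05, -1.04905933e-03,  2.42078673e-03,
        1.18977691e-03,  1.38638093e-03]), 'tau': array([ 1.14287937e-03, -3.83025420e+01, -2.91594958e+01, -5.44516888e-05,
        1.06436567e-02,  2.71101520e-06]), 'eef_pos': array([ 130.89895235, -559.18898524,  255.08158735]), 'eef_rot': array([[ 9.73710680e-01,  2.27788240e-01, -1.70960388e-04],
       [ 2.27788020e-01, -9.73708004e-01,  2.31117620e-03],
       [ 3.59993263e-04, -2.28935968e-03, -9.99997315e-01]]), 'force': array([-0.50607838, -0.68473893, -0.16810809]), 'wrist_torque': array([-0.0046564 , -0.00406157, -0.08894186]), 'grip_width': 85.74208593983124} 25.0
scene {'mtx': array([[403.01872127,   0.        , 323.69413792],
       [  0.        , 403.01872127, 198.25199286],
       [  0.        ,   0.        ,   1.        ]]), 'k1': -0.010177188213078246, 'R': array([[-0.47850986, -0.87780557,  0.02203825],
       [-0.51356068,  0.25941828, -0.81789827],
       [ 0.71223854, -0.40269037, -0.57494063]]), 't': array([289.7632472 , 383.92897437, 878.77509869])} 0.996078125
top {'mtx': array([[394.1618642 ,   0.        , 319.93754629],
       [  0.        , 394.1618642 , 200.18266205],
       [  0.        ,   0.        ,   1.        ]]), 'k1': -0.04232382583545989, 'R': array([[-0.04611244, -0.99892866,  0.00389578],
       [-0.97132281,  0.04392679, -0.23367165],
       [ 0.23325018, -0.01455923, -0.97230776]]), 't': array([  31.65148983,  564.03177   , 1202.56296931])} 0.99619921875
```

View pics/scene0.png

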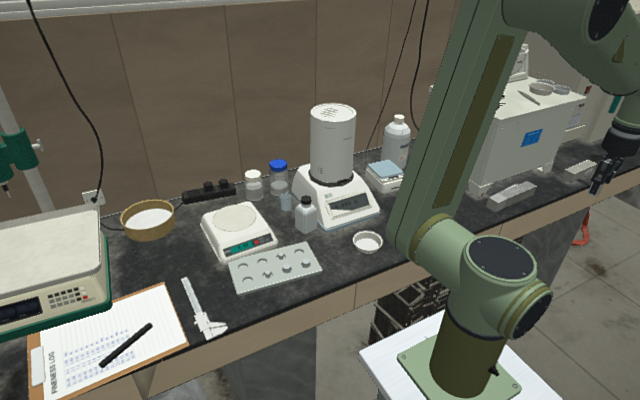

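View pics/top0.png

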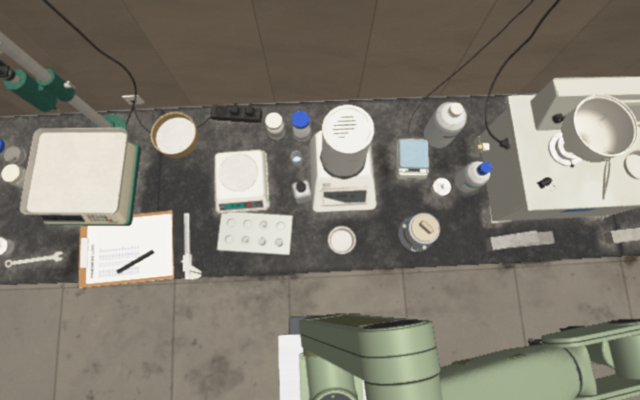

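The top view shows the tray at about (255,233), the dish at (342,239), the jar with its bung at (420,231), the caliper at (188,245), the bottle at (301,190) and the tin at (441,186). The arm hides the jar in the scene view. Next I'll zoom in.

```bash
python3 - <<'E'
import cv2
a=cv2.imread("pics/top0.png");
b=cv2.resize(a[195:270,205:305],None,fx=7,fy=7,interpolation=cv2.INTER_CUBIC)
cv2.imwrite("pics/top0_tray.png",b)
b=cv2.resize(a[170:270,310:460],None,fx=5,fy=5,interpolation=cv2.INTER_CUBIC)
cv2.imwrite("pics/top0_jar.png",b)
a=cv2.imread("pics/scene0.png");
b=cv2.resize(a[220:300,220:390],None,fx=4.6,fy=4.6,interpolation=cv2.INTER_CUBIC)
cv2.imwrite("pics/scene0_tray.png",b)
E
```

```text
(no output)
```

View pics/top0_tray.png

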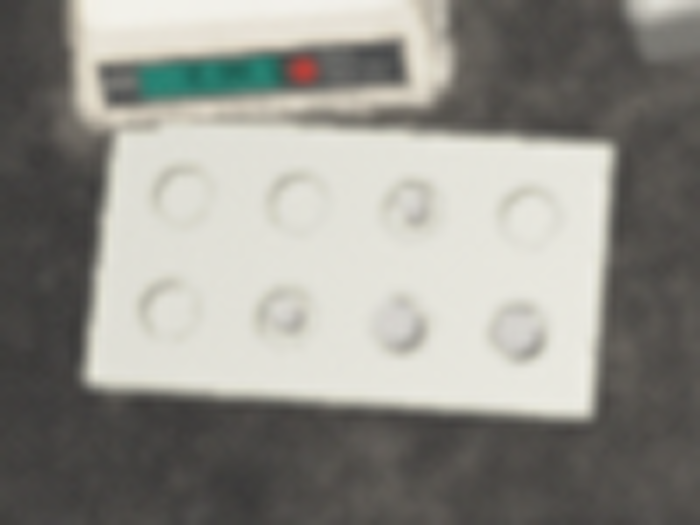

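View pics/top0_jar.png

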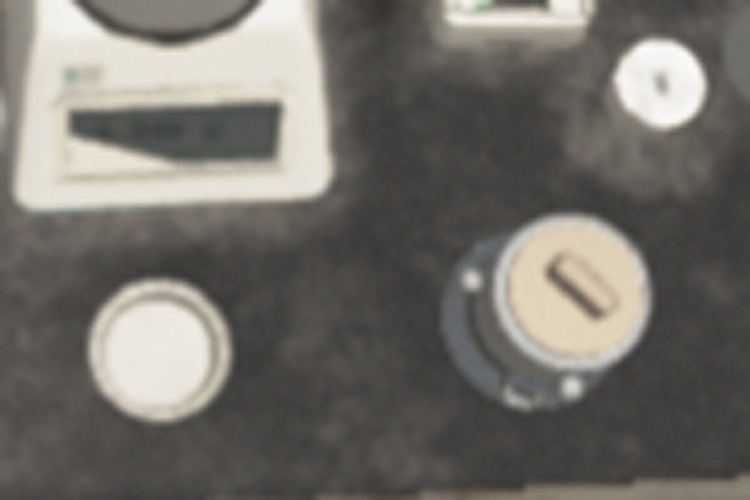

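View pics/scene0_tray.png

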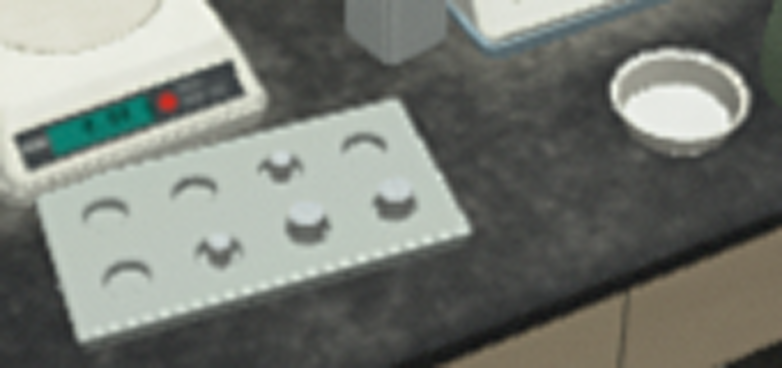

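```bash
cat > h.py <<'E'
import numpy as np,cv2
from plant import ctrl,sensors,optics
CP={n:optics.camera_params(n) for n in("scene","top")}
def rays(n,uv):
    c=CP[n];p=cv2.undistortPoints(np.asarray(uv,float).reshape(-1,1,2),c["mtx"],np.array([c["k1"],0,0,0.]))[:,0]
    d=np.c_[p,np.ones(len(p))]@c["R"]; return -c["R"].T@c["t"],d
def onz(n,uv,z):
    o,d=rays(n,uv); return o+d*((z-o[2])/d[:,2])[:,None]
def dep(n,uv,D):
    o,d=rays(n,uv); uv=np.round(np.asarray(uv).reshape(-1,2)).astype(int)
    return o+d*D[uv[:,1],uv[:,0]][:,None]
def tri(uv1,uv2):
    o1,d1=rays("scene",uv1);o2,d2=rays("top",uv2);d1=d1[0];d2=d2[0]
    s=np.linalg.lstsq(np.c_[d1,-d2],o2-o1,rcond=None)[0]
    a=o1+d1*s[0];b=o2+d2*s[1];return (a+b)/2,np.linalg.norm(a-b)
def proj(n,X):
    c=CP[n];return cv2.projectPoints(np.asarray(X,float).reshape(-1,3),cv2.Rodrigues(c["R"])[0],c["t"],c["mtx"],np.array([c["k1"],0,0,0.]))[0][:,0]
def grab(tag):
    r={}
    for n in("scene","top"):
        p,d=optics.grab_frame(n);cv2.imwrite(f"pics/{n}{tag}.png",p[:,:,::-1]);np.save(f"pics/{n}{tag}.npy",d);r[n]=(p,d)
    return r
def crop(n,tag,x0,y0,x1,y1,f):
    a=cv2.imread(f"pics/{n}{tag}.png")[y0:y1,x0:x1];cv2.imwrite(f"pics/{n}{tag}_c{x0}.png",cv2.resize(a,None,fx=f,fy=f,interpolation=cv2.INTER_CUBIC))
E
python3 - <<'E'
from h import *
np.set_printoptions(precision=1,suppress=True)
a=cv2.imread("pics/top0.png");D=np.load("pics/top0.npy")
print("cams",[(-CP[n]["R"].T@CP[n]["t"]) for n in CP])
hsv=cv2.cvtColor(a,cv2.COLOR_BGR2HSV)
# tan flange
for nm,box in (("bung",(395,205,445,255)),):
    x0,y0,x1,y1=box;sub=a[y0:y1,x0:x1]
    print(sub[26,20],sub[15,27],sub[44,3], "tray",a[215,235],a[240,342])
m=((hsv[...,1]>40)&(hsv[...,2]>130)&(hsv[...,0]<30)).astype(np.uint8)
m[:, :395]=0;m[:,450:]=0;m[:205]=0;m[252:]=0
c=max(cv2.findContours(m,0,1)[0],key=cv2.contourArea);e=cv2.fitEllipse(c);print(e,cv2.contourArea(c))
print("bung flange",onz("top",[e[0]],124),dep("top",[e[0],(e[0][0]+11,e[0][1]-3),(e[0][0]-9,e[0][1]+3)],D))
# tray quad
m=((a.min(2)>170)).astype(np.uint8);m[:, :210]=0;m[:,300:]=0;m[:212]=0;m[262:]=0
m=cv2.morphologyEx(m,cv2.MORPH_OPEN,np.ones((3,3)))
c=max(cv2.findContours(m,0,1)[0],key=cv2.contourArea);r=cv2.minAreaRect(c);print("tray px",r)
q=cv2.boxPoints(r);W=onz("top",q,14);print(W,np.linalg.norm(np.diff(W,axis=0),axis=1))
# dish
m=((a.min(2)>130)).astype(np.uint8);m[:, :322]=0;m[:,365:]=0;m[:220]=0;m[260:]=0
c=max(cv2.findContours(m,0,1)[0],key=cv2.contourArea);e=cv2.fitEllipse(c);print("dish",e,onz("top",[e[0]],22),dep("top",[e[0]],D))
E
```

```text
cams [array([-290.1,  508.6,  812.9]), array([ 268.8,   24.3, 1300.9])]
[188 213 224] [161 182 198] [66 67 69] tray [215 223 224] [225 232 235]
((424.31103515625, 227.8214874267578), (23.68642807006836, 25.207632064819336), 122.95120239257812) 466.0
bung flange [[ 450.7 -305.5  124. ]] [[ 447.4 -299.5  145.3]
 [ 458.3 -340.   124.5]
 [ 443.  -277.3  123.4]]
tray px ((254.5888214111328, 232.25633239746094), (71.74578094482422, 38.9008903503418), 4.085616588592529)
[[428.4 347.4  14. ]
 [557.9 339.8  14. ]
 [529.7 101.1  14. ]
 [401.5 114.   14. ]] [129.7 240.3 128.9]
dish ((341.3514709472656, 239.54371643066406), (27.116649627685547, 27.315298080444336), 125.97987365722656) [[440.6 -58.5  22. ]] [[443.4 -59.8   1. ]]
```

```bash
python3 - <<'E'
from h import *
np.set_printoptions(precision=1,suppress=True)
D=np.load("pics/top0.npy")
v,u=np.mgrid[0:400,0:640];uv=np.c_[u.ravel(),v.ravel()]
P=dep("top",uv,D);print(proj("scene",[[450,-305,120],[440,-60,0]]))
def rng(x0,x1,y0,y1,zs):
    m=(uv[:,0]>x0)&(uv[:,0]<x1)&(uv[:,1]>y0)&(uv[:,1]<y1)
    for a,b in zs:
        q=P[m&(P[:,2]>a)&(P[:,2]<b)]
        if len(q):print(a,b,len(q),q.min(0),q.max(0))
print("balance");rng(300,385,95,215,[(20,80),(80,130),(130,300),(300,345)])
print("bottle");rng(286,312,170,205,[(20,130)])
print("tin");rng(430,455,172,200,[(25,60)])
print("jar");rng(395,450,205,255,[(10,60),(105,119),(119,130),(135,160)])
print("behind jar");rng(395,500,90,165,[(20,400)])
print("scale");rng(212,272,145,212,[(20,130)])
m=(uv[:,0]>395)&(uv[:,0]<450)&(uv[:,1]>205)&(uv[:,1]<255)&(P[:,2]>136)
q=P[m];c=q[:,:2].mean(0);w,V=np.linalg.eigh(np.cov((q[:,:2]-c).T));print("tab",len(q),c,q[:,2],np.sqrt(w*12),V[:,1],np.degrees(np.arctan2(V[1,1],V[0,1])))
E
```

```text
[[434.5 190.4]
 [367.4 245.4]]
balance
20 80 1783 [ 535.1 -204.9   20.1] [956.3  68.1  80. ]
80 130 1784 [ 577.7 -167.    80. ] [855.9  65.4 129.8]
130 300 851 [ 617.1 -136.1  130. ] [694.1  -2.4 300. ]
300 345 2144 [ 624.5 -140.6  300. ] [763.7  -1.8 337.4]
bottle
20 130 361 [570.2  30.7  20.7] [679.4  97.2 122. ]
tin
25 60 243 [ 571.4 -432.9   25.2] [ 627.3 -373.4   44.3]
jar
10 60 263 [ 389.5 -352.    10.1] [ 506.7 -246.7   59.9]
105 119 186 [ 402.9 -352.9  105. ] [ 496.3 -258.1  119. ]
119 130 482 [ 405.1 -351.4  119.1] [ 493.8 -260.3  129.8]
135 160 98 [ 431.5 -324.   135.7] [ 467.6 -285.7  155.9]
behind jar
20 400 3388 [ 625.2 -658.4   20.1] [ 957.2 -260.3  217.5]
scale
20 130 3071 [549.7 178.2  20.1] [755.8 356.1  70.7]
tab 103 [ 436.5 -282.2] [1300.9  149.6  150.3  149.1  152.9  150.8  151.1  152.   151.7 1300.9
  144.4  149.   150.3  148.8  152.1  152.1  149.9  142.1  144.9  155.5
  149.9  150.9  153.7  152.9  151.6  151.9  141.7  149.2  153.8  152.4
  154.7  155.9  149.3  150.6  148.1  140.1  144.9  150.5  153.7  153.4
  152.8  149.4  153.3  150.1 1300.9  147.7  152.3  155.8  151.   149.6
  151.4  153.9  150.   150.5 1300.9  137.7  145.2  149.   151.2  152.5
  150.9  152.5  154.4  154.8  153.9  140.8  143.1  148.8  147.8  148.4
  151.9  152.   153.6  153.5  149.4  136.8  146.7  152.5  151.5  154.3
  151.   152.4  151.8  151.4  137.5  143.3  150.9  150.   148.6  150.2
  151.6  137.6  143.7  144.7  150.3  146.7  144.9  137.2  139.8  142.4
 1300.9 1300.9 1300.9] [ 41. 329.] [-0.5  0.9] 118.47399409259565
```

```bash
cat >> h.py <<'E'
def RY(deg):
    "tool down, jaw axis (y) at angle deg in world xy"
    a=np.radians(deg);y=np.array([np.cos(a),np.sin(a),0]);z=np.array([0,0,-1.]);return np.c_[np.cross(y,z),y,z]
E
python3 - <<'E'
from h import *
np.set_printoptions(precision=2,suppress=True)
q=sensors.read_state()["q"]
for P in ([35,-430,300],[355,243,300]):
    print(ctrl.solve_ik(P,RY(-76.8)), ctrl.solve_ik(P,RY(50)))
s=ctrl.solve_ik([35,-430,300],RY(-76.8)); ctrl.set_joints(s)
s=np.array(s);s[0]=0.75;ctrl.set_joints(s)
st=sensors.read_state();print(st["t"],st["eef_pos"],st["q"])
grab(1);crop("scene",1,360,130,520,250,5);crop("top",1,390,200,460,260,8)
E
```

```text
[-1.69 -0.14  1.81 -0.    1.47 -0.35] [-1.69 -0.14  1.81 -0.    1.47 -2.56]
[ 0.4  -0.15  1.81 -0.    1.47  1.74] [ 0.4  -0.15  1.81 -0.    1.47 -0.47]
3.6583 [251.09 350.89 299.98] [ 0.75 -0.14  1.81 -0.    1.47 -0.35]
```

View pics/scene1_c360.png

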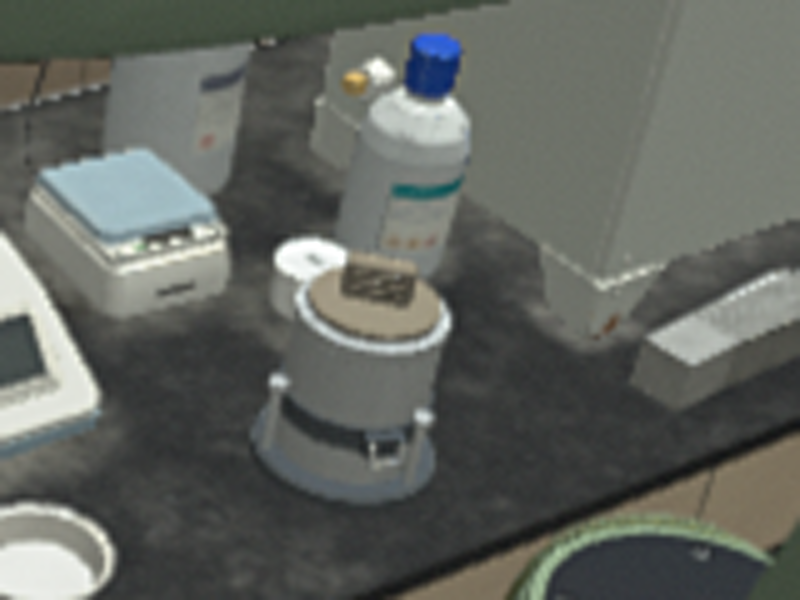

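View pics/top1_c390.png

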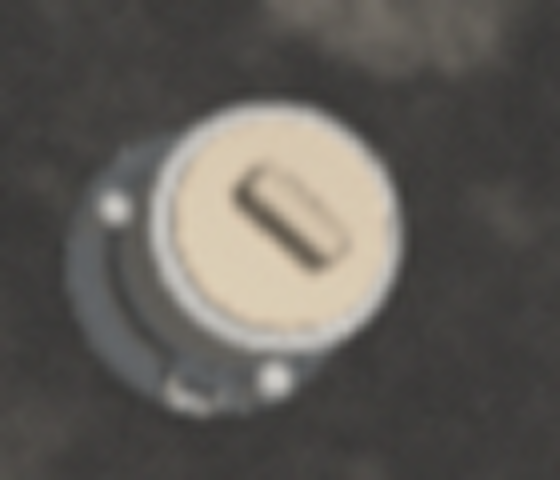

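View pics/scene1.png

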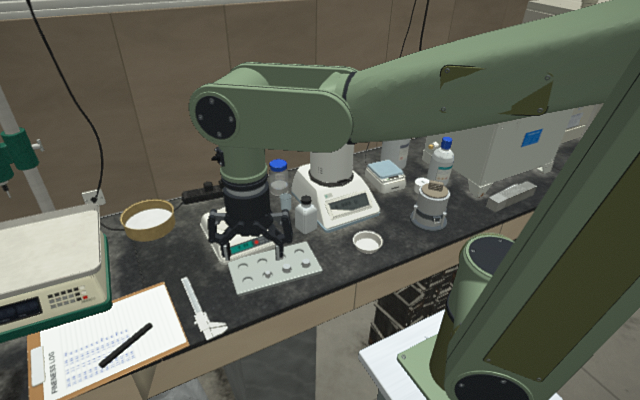

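Both views now show the jar: the bung is at scene (435,190) and top (424,228), and the tab runs from upper left to lower right in the top view. Now I'll triangulate.

```bash
python3 - <<'E'
from h import *
np.set_printoptions(precision=1,suppress=True)
def big(m,box):
    k=np.zeros_like(m);x0,y0,x1,y1=box;k[y0:y1,x0:x1]=m[y0:y1,x0:x1]
    return max(cv2.findContours(k,0,cv2.CHAIN_APPROX_NONE)[0],key=cv2.contourArea)
E={}
for n,box in(("scene",(415,178,452,202)),("top",(405,210,445,248))):
    a=cv2.imread(f"pics/{n}1.png");hsv=cv2.cvtColor(a,cv2.COLOR_BGR2HSV)
    m=((hsv[...,1]>40)&(hsv[...,0]<30)&(hsv[...,2]>(60 if n=="scene" else 100))).astype(np.uint8)
    c=big(m,box);c=cv2.convexHull(c);E[n]=c;print(n,cv2.fitEllipse(c),cv2.boundingRect(c))
e=cv2.fitEllipse(E["top"]);print("flange top@124",onz("top",[e[0]],124))
# per-view rims: bright/metal rim outline in top
a=cv2.imread("pics/top1.png");g=a.min(2);m=((g>120)).astype(np.uint8);c=big(m,(400,205,445,250));er=cv2.fitEllipse(cv2.convexHull(c));print("rim",er,onz("top",[er[0]],117))
# scene tab: top edge corners, dark side
D=np.load("pics/top1.npy");v,u=np.mgrid[205:250,400:450];uv=np.c_[u.ravel(),v.ravel()];P=dep("top",uv,D)
s=(P[:,2]>145)&(P[:,2]<160);q=onz("top",uv[s],152)[:,:2]
pr=cv2.minAreaRect(q.astype(np.float32));c=q.mean(0);w,V=np.linalg.eigh(np.cov((q-c).T));print("tab",s.sum(),P[s,2].mean(),c,np.sqrt(w*12),np.degrees(np.arctan2(V[1,1],V[0,1])),pr)
D=np.load("pics/scene1.npy");v,u=np.mgrid[170:200,415:455];uv=np.c_[u.ravel(),v.ravel()];P=dep("scene",uv,D)
s=(P[:,2]>130)&(P[:,2]<170)&(abs(P[:,0]-450)<40)&(abs(P[:,1]+305)<40);q=P[s,:2];c=q.mean(0);w,V=np.linalg.eigh(np.cov((q-c).T));print("tab scene",s.sum(),c,P[s,2].max(),np.degrees(np.arctan2(V[1,1],V[0,1])),np.sqrt(w*12))
ce=onz("scene",proj("scene",[[450,-305,124]]),124)
print(proj("scene",[[450,-305,124],[450,-305,152]]))
v,u=np.mgrid[180:205,412:458];uv=np.c_[u.ravel(),v.ravel()];P=dep("scene",uv,D);s=(abs(P[:,2]-122)<6);print("scene flange/rim depth",s.sum(),P[s].mean(0),(P[s].min(0)+P[s].max(0))/2)
E
```

```text
scene ((434.9288635253906, 189.135986328125), (16.030250549316406, 25.531028747558594), 99.22203826904297) (422, 181, 26, 17)
top ((424.4313049316406, 227.6721649169922), (24.498605728149414, 26.039098739624023), 127.1163558959961) (412, 216, 26, 25)
flange top@124 [[ 451.2 -305.9  124. ]]
rim ((423.7788391113281, 229.62759399414062), (30.372709274291992, 36.43771743774414), 175.3560333251953) [[ 446.4 -305.3  117. ]]
tab 81 150.99090946489432 [ 449.3 -304.9] [17.1 44.6] -136.2540570340932 ((449.3189697265625, -305.24114990234375), (43.1185302734375, 17.43181610107422), 40.41193771362305)
tab scene 121 [ 446.8 -300.4] 153.38811726801316 -135.69404453495915 [14.8 43.8]
[[434.7 189.3]
 [436.4 181.7]]
scene flange/rim depth 280 [ 440.  -293.1  121.9] [ 449.  -300.2  121.9]
```

```bash
cat >> h.py <<'E'
from scipy.spatial.transform import Rotation as Ro
JX,JY=450.3,-305.2
def st(*k):
    s=sensors.read_state();print("t%.1f"%s["t"],"p",s["eef_pos"].round(1),"F",s["force"].round(1),"w%.1f"%s["grip_width"],*k);return s
E
python3 - <<'E'
from h import *
np.set_printoptions(precision=2,suppress=True)
for a in(-47,133):print(a,[ctrl.solve_ik(p,RY(a)) for p in([JX,JY,300],[JX,JY,151],[425,-175,56])])
E
```

```text
-47 [array([-0.75,  0.11,  1.56, -0.  ,  1.47,  0.07]), array([-0.75,  0.25,  1.72, -0.  ,  1.17,  0.07]), array([-0.58,  0.25,  1.97, -0.  ,  0.92,  0.24])]
133 [None, None, None]
```

```bash
python3 - <<'E'
from h import *
R=RY(-47)
ctrl.move_ptp([JX,JY,215],R);ctrl.gripper_to(45,100)
print(ctrl.move_l([JX,JY,151],R,vel=60,threshold=6));st("down")
ctrl.gripper_to(5,100);s=st("grip")
E
```

```text
False
t7.9 p [ 450.6 -305.5  151.6] F [0.1 0.1 0.4] w44.9 down
t8.3 p [ 450.7 -305.6  151.8] F [-0.6  0.4  3.8] w14.2 grip
```

```bash
python3 - <<'E'
from h import *
R=RY(-47);p0=np.array([JX,JY,106.]);
sg=1
for i,dz in enumerate((2,4,6,8,10,12,14,16)):
    Rt=R@Ro.from_euler('x',5*sg,degrees=True).as_matrix();sg=-sg
    ctrl.move_l(p0+[0,0,dz]+Rt@[0,0,-45],Rt,vel=40)
    st(dz)
ctrl.move_l([JX,JY,185],R,vel=60);st()
ctrl.move_l([JX,JY,265],R,vel=150);ctrl.hold(.2);st()
E
```

```text
t8.5 p [ 453.4 -308.5  154.9] F [-2.8  2.7 11. ] w14.1 2
t8.9 p [ 447.7 -302.3  155.3] F [ 1.6 -0.5 -0.5] w14.4 4
t9.2 p [ 453.6 -309.2  156.7] F [ 1.1 -1.6  1.4] w14.2 6
t9.6 p [ 447.1 -301.4  158.3] F [ 1.9 -1.8 -4.1] w13.9 8
t9.9 p [ 453.2 -309.   161.1] F [-0.4 -3.3  2.6] w14.2 10
t10.3 p [ 447.3 -301.4  163.3] F [ 2.1 -2.1 -1.1] w14.3 12
t10.6 p [ 451.8 -309.6  164.7] F [-2.6 -6.1  3.1] w13.7 14
t11.0 p [ 445.3 -302.8  166.3] F [-2.3 -5.6 -1.9] w14.5 16
t11.4 p [ 449.3 -303.8  183.8] F [-0.4  0.1 -1.3] w13.6
t12.3 p [ 449.6 -304.6  263.3] F [-1.3 -0.7 -1.3] w14.3
```

```bash
python3 - <<'E'
from h import *
R=RY(-47)
grab(2);crop("scene",2,340,100,500,220,5);crop("top",2,380,160,470,260,5)
E
```

```text
(no output)
```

View pics/scene2_c340.png

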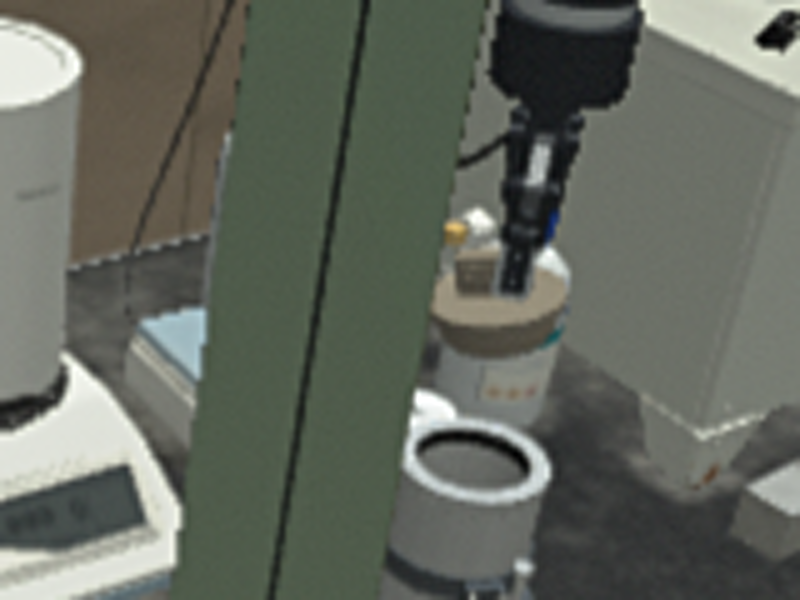

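View pics/top2_c380.png

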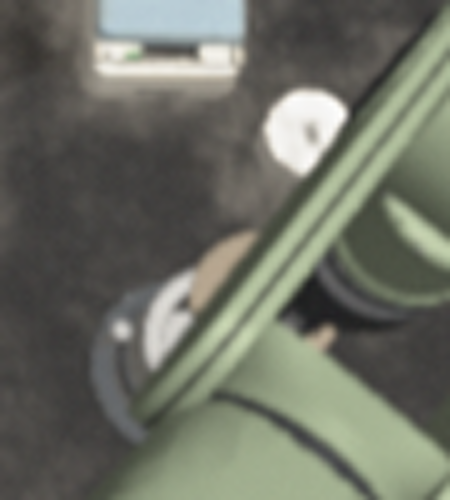

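The bung is held clear of the open jar, at scene crop (500,300). I'll set it down between the dish and the jar.

```bash
python3 - <<'E'
from h import *
R=RY(-47)
ctrl.move_l([425,-175,200],R,vel=200)
ctrl.move_l([425,-175,80],R,vel=120);st()
print(ctrl.move_l([425,-175,52],R,vel=30,threshold=4));st()
ctrl.gripper_to(45);st("open");ctrl.move_l([425,-175,110],R,vel=150);ctrl.hold(.2)
s=sensors.read_state();q=s["q"].copy();
ctrl.move_l([425,-175,220],R,vel=200);q=sensors.read_state()["q"].copy();q[0]=.8
ctrl.set_joints(q);ctrl.hold(.2);st()
grab(3);crop("scene",3,330,150,460,250,6);crop("top",3,310,190,460,270,5);crop("top",3,205,195,305,270,7);crop("scene",3,220,220,340,300,6)
E
```

```text
t14.5 p [ 425.7 -175.5   80.8] F [-0.7  0.3 -1.7] w14.2
True
t15.1 p [ 425.  -175.2   63.7] F [-0.6  0.6  5.2] w13.9
t15.5 p [ 423.9 -174.4   62.7] F [-0.  -0.5  0. ] w45.0 open
t19.1 p [252.7 383.  218.8] F [-0.3 -0.2  0.8] w44.6
```

View pics/scene3_c330.png

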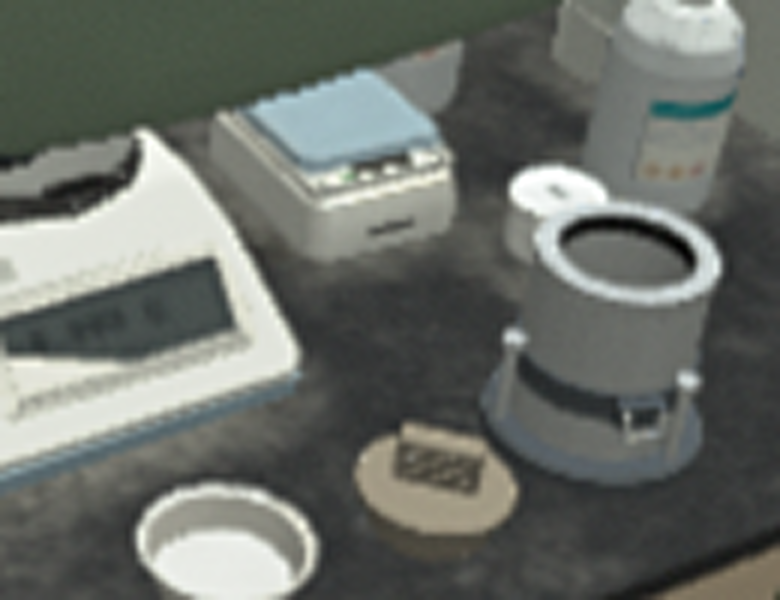

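View pics/top3_c310.png

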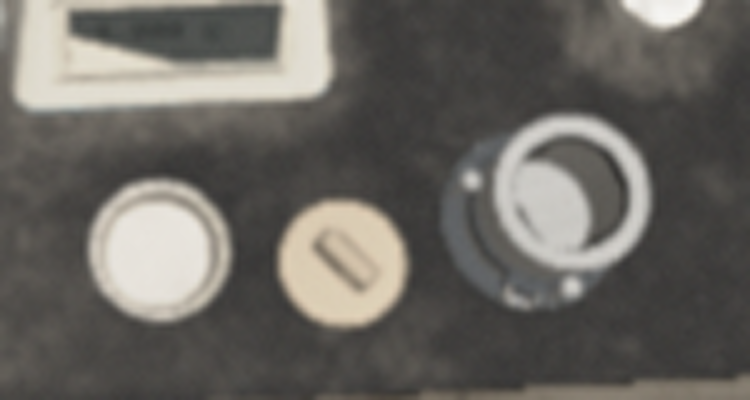

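View pics/top3_c205.png

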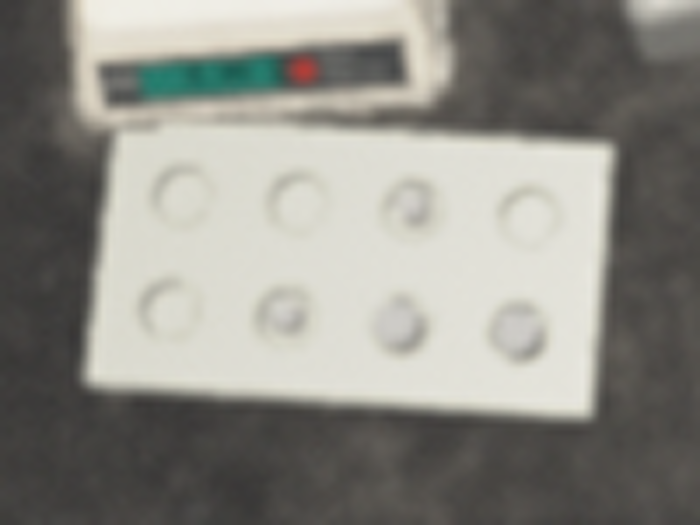

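View pics/scene3_c220.png

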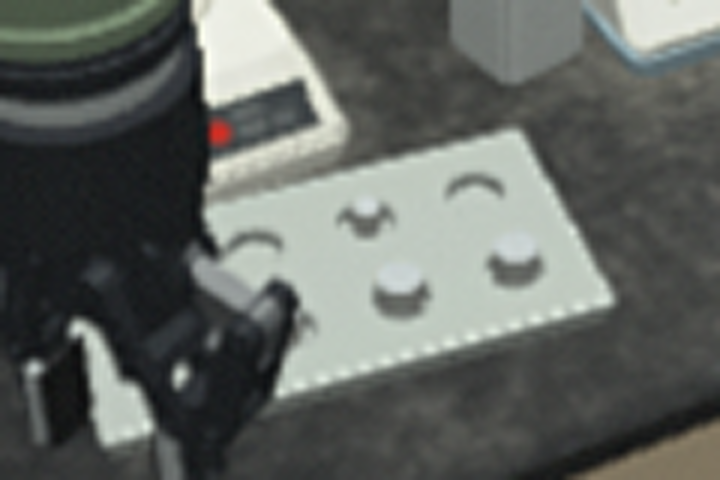

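The bung stands upright at top (379,242), and the jar is open. Two full cylinders sit in the near row on the right, at top (262,241) and (279,242). Two worn ones are at (264,225) and (246,240). Next I'll localise the cylinders and the tray in both views.

```bash
python3 - <<'E'
from h import *
np.set_printoptions(precision=1,suppress=True)
def centers(n,tag,box,near):
    a=cv2.imread(f"pics/{n}{tag}.png").astype(np.float32)
    x0,y0,x1,y1=box;f=8
    b=cv2.resize(a[y0:y1,x0:x1],None,fx=f,fy=f,interpolation=cv2.INTER_CUBIC)
    ch=(b[...,0]+b[...,2])/2-b[...,1]   # magenta-ness
    out=[]
    for u,v in near:
        c=((u-x0+.5)*f,(v-y0+.5)*f);Y,X=np.mgrid[:b.shape[0],:b.shape[1]]
        near_=(X-c[0])**2+(Y-c[1])**2<(5*f)**2
        out.append((b[int(c[1]),int(c[0])].round(),))
        m=(near_&(ch>TH[n])&(b.min(2)>BR[n])).astype(np.uint8)
        cs=cv2.findContours(m,0,cv2.CHAIN_APPROX_NONE)[0]
        k=max(cs,key=cv2.contourArea);M=cv2.moments(k);ar=M["m00"]/f/f
        r=cv2.boundingRect(k)
        out[-1]=((M["m10"]/M["m00"]+.5)/f-.5+x0,(M["m01"]/M["m00"]+.5)/f-.5+y0,ar,r[2]/f,r[3]/f,out[-1][0])
    return out
TH={"top":-1.5,"scene":-1.5};BR={"top":150,"scene":150}
T=centers("top",0,(205,195,305,270),[(261.9,241),(279.3,242.1),(263.9,224.7),(246,240)])
S=centers("scene",0,(220,220,340,300),[(286.7,266.7),(305.9,261.3),(281.3,254.3),(267.6,272.2)])
for t,s,h in zip(T,S,(28,28,23,23)):
    print("top",np.array(t[:5]),t[5],"scene",np.array(s[:5]),s[5])
    print("  tri",tri([s[:2]],[t[:2]])," top@h",onz("top",[t[:2]],h)," scene@h",onz("scene",[s[:2]],h))
E
```

```text
Traceback (most recent call last):
ValueError: max() iterable argument is empty
```

```bash
python3 - <<'E'
import cv2
a=cv2.imread("pics/top0.png");s=cv2.imread("pics/scene0.png")
print("A");[print([tuple(int(x) for x in a[y,x]) for x in range(258,267)]) for y in range(237,246)]
print("worn");[print([tuple(int(x) for x in a[y,x]) for x in range(260,269)]) for y in range(221,229)]
print("S A");[print([tuple(int(x) for x in s[y,x]) for x in range(281,293)]) for y in range(263,274)]
E
```

```text
A
[(218, 227, 228), (217, 224, 225), (209, 218, 218), (197, 208, 210), (192, 203, 205), (198, 211, 212), (210, 219, 220), (216, 225, 226), (220, 229, 229)]
[(216, 224, 225), (213, 219, 221), (206, 213, 214), (196, 203, 205), (189, 195, 197), (192, 202, 204), (203, 214, 215), (214, 222, 224), (218, 227, 228)]
[(213, 219, 221), (206, 214, 215), (206, 211, 213), (203, 208, 210), (202, 206, 208), (199, 205, 207), (197, 207, 210), (204, 215, 216), (214, 222, 223)]
[(208, 216, 217), (206, 212, 213), (205, 209, 213), (206, 210, 213), (205, 211, 212), (201, 206, 208), (186, 194, 195), (187, 198, 201), (205, 217, 218)]
[(207, 214, 215), (205, 210, 212), (207, 212, 214), (206, 211, 213), (206, 210, 213), (199, 203, 205), (177, 183, 185), (176, 186, 188), (202, 215, 216)]
[(204, 213, 215), (202, 209, 211), (203, 208, 211), (204, 209, 210), (203, 208, 210), (190, 195, 197), (166, 172, 174), (171, 181, 184), (203, 215, 216)]
[(208, 217, 218), (198, 208, 209), (195, 201, 203), (191, 197, 199), (184, 190, 191), (168, 175, 177), (160, 168, 170), (181, 192, 195), (211, 220, 221)]
[(213, 222, 223), (1
[... 3054 characters left out ...]
04, 101), (95, 100, 97), (93, 98, 96), (135, 141, 134), (166, 174, 165), (188, 197, 186)]
[(191, 201, 191), (168, 176, 167), (119, 125, 119), (98, 103, 101), (100, 104, 101), (100, 104, 101), (101, 106, 102), (95, 100, 97), (98, 103, 100), (140, 146, 140), (178, 187, 176), (190, 200, 189)]
[(191, 201, 191), (186, 196, 186), (155, 164, 155), (128, 135, 129), (121, 127, 122), (117, 123, 118), (114, 119, 115), (122, 128, 123), (136, 143, 135), (162, 170, 161), (185, 196, 186), (190, 201, 189)]
[(190, 200, 189), (192, 204, 191), (191, 202, 191), (178, 189, 178), (171, 180, 170), (164, 172, 164), (163, 171, 163), (172, 182, 172), (189, 198, 188), (191, 202, 191), (192, 202, 190), (190, 200, 190)]
```

```bash
cat >> h.py <<'E'
def cyl(n,img,uv,rad=4.5,br=None):
    a=img.astype(np.float32);f=8;x0,y0=int(uv[0])-8,int(uv[1])-8
    b=cv2.resize(a[y0:y0+17,x0:x0+17],None,fx=f,fy=f,interpolation=cv2.INTER_CUBIC)
    g=cv2.GaussianBlur(b,(0,0),f*.4);Y,X=np.mgrid[:b.shape[0],:b.shape[1]]
    m=((X-(uv[0]-x0+.5)*f)**2+(Y-(uv[1]-y0+.5)*f)**2<(rad*f)**2)&(g[...,1]-g[...,0]<(7.7 if n=="top" else 5.5))&(g.min(2)>(br or (183 if n=="top" else 160)))
    k=max(cv2.findContours(m.astype(np.uint8),0,cv2.CHAIN_APPROX_NONE)[0],key=cv2.contourArea);M=cv2.moments(k);r=cv2.boundingRect(k)
    return np.array([(M["m10"]/M["m00"]+.5)/f-.5+x0,(M["m01"]/M["m00"]+.5)/f-.5+y0]),M["m00"]/f/f,r[2]/f,r[3]/f
E
python3 - <<'E'
from h import *
np.set_printoptions(precision=1,suppress=True)
a=cv2.imread("pics/top0.png");s=cv2.imread("pics/scene0.png")
for t,c,h in zip([(261.9,241),(279.3,242.1),(263.9,224.7),(246,240)],[(286.7,266.7),(305.9,261.3),(281.3,254.3),(267.6,272.2)],(28,28,23,23)):
    T=cyl("top",a,t);S=cyl("scene",s,c)
    print(T,S);print("  tri",tri([S[0]],[T[0]])," top@h",onz("top",[T[0]],h)," scene@h",onz("scene",[S[0]],h))
# tray edges by line fits
def quad(n,img,box,th):
    x0,y0,x1,y1=box;m=np.zeros(img.shape[:2],np.uint8);m[y0:y1,x0:x1]=th(img)[y0:y1,x0:x1]
    m=cv2.morphologyEx(m,cv2.MORPH_OPEN,np.ones((5,5)));k=max(cv2.findContours(m,0,1)[0],key=cv2.contourArea)
    q=cv2.approxPolyDP(cv2.convexHull(k),4,True)[:,0];return q
q=quad("top",a,(210,212,300,262),lambda i:(i.min(2)>150).astype(np.uint8));print(q,onz("top",q,14))
E
```

```text
(array([260.8, 240.4]), 26.40625, 6.375, 6.625) (array([286.2, 265.7]), 30.046875, 7.625, 5.125)
  tri (array([448.9, 203.2,  26.8]), np.float64(0.511202817787877))  top@h [[448.8 203.3  28. ]]  scene@h [[447.5 203.5  28. ]]
(array([278.3, 241.7]), 23.7890625, 6.125, 6.0) (array([305.6, 260.6]), 29.6484375, 8.0, 5.125)
  tri (array([442.3, 146.7,  26.5]), np.float64(0.6259376955326602))  top@h [[441.9 146.3  28. ]]  scene@h [[441.1 147.7  28. ]]
(array([263.5, 223.9]), 5.8984375, 2.875, 3.125) (array([280.7, 253.8]), 9.53125, 4.75, 3.125)
  tri (array([504.2, 194.9,  21.1]), np.float64(0.7542447757046489))  top@h [[503.6 194.3  23. ]]  scene@h [[502.5 195.9  23. ]]
(array([245.2, 239.5]), 6.8984375, 3.5, 3.375) (array([267.3, 271.9]), 11.734375, 5.125, 3.625)
  tri (array([455.3, 255.4,  21.3]), np.float64(0.7217810606166054))  top@h [[454.8 254.8  23. ]]  scene@h [[454.  256.2  23. ]]
[[221 212]
 [290 215]
 [289 253]
 [218 249]] [[551.9 337.   14. ]
 [531.4 106.9  14. ]
 [405.4 113.8  14. ]
 [428.7 345.5  14. ]]
```

Two-view heights came out at 26.7 mm (28 expected) for the full cylinders and 21.2 mm (23 expected) for the worn ones. The rays miss each other by under 1 mm and the pitch matches the tray, so I'll pick the first full one.

```bash
cat >> h.py <<'E'
def pick(x,y,yaw,z,w0,force=60):
    R=RY(yaw);ctrl.gripper_to(w0,force)
    ctrl.move_ptp([x,y,110],R)
    print("hit",ctrl.move_l([x,y,z],R,vel=70,threshold=5));st("at")
    ctrl.gripper_to(5,force);st("grip")
    ctrl.move_l([x,y,110],R,vel=120);return st("up")
def tojar(dx,dy,yaw):
    R=RY(yaw);x,y=sensors.read_state()["eef_pos"][:2]
    ctrl.move_l([x,y,190],R,vel=250)
    ctrl.move_ptp([JX+dx,JY+dy,190],RY(-47))
    s=st("over jar")
    ctrl.move_l([JX+dx,JY+dy,143],RY(-47),vel=120);st("at jar")
    ctrl.gripper_to(32);st("open");ctrl.move_l([JX+dx,JY+dy,190],vel=250)
E
python3 - <<'E'
from h import *
s=pick(448.5,203.3,-95.5,41,38)
E
```

```text
hit False
t22.1 p [449.  203.4  41.4] F [ 0.6  0.6 -0.7] w38.1 at
t22.4 p [449.2 203.5  41.9] F [-0.9 -0.1  5.9] w19.1 grip
t23.1 p [447.8 203.1 109.3] F [ 0.2  0.1 -0.9] w19.0 up
```

```bash
python3 - <<'E'
from h import *
tojar(0,0,-95.5)
q=sensors.read_state()["q"].copy();q[0]=.5;ctrl.set_joints(q);ctrl.hold(.1);st()
grab(4);crop("scene",4,330,150,460,250,6);crop("top",4,205,190,455,270,3)
E
```

```text
t25.4 p [ 450.3 -304.3  189.4] F [ 0.8  0.7 -0.1] w19.0 over jar
t26.0 p [ 450.6 -304.9  143.1] F [ 0.6  0.1 -0.5] w18.9 at jar
t26.3 p [ 450.9 -305.7  144.1] F [-0.  -0.2  0.6] w32.0 open
t29.0 p [432.  333.2 192.3] F [-0.5 -0.3  0.8] w32.0
```

View pics/scene4_c330.png

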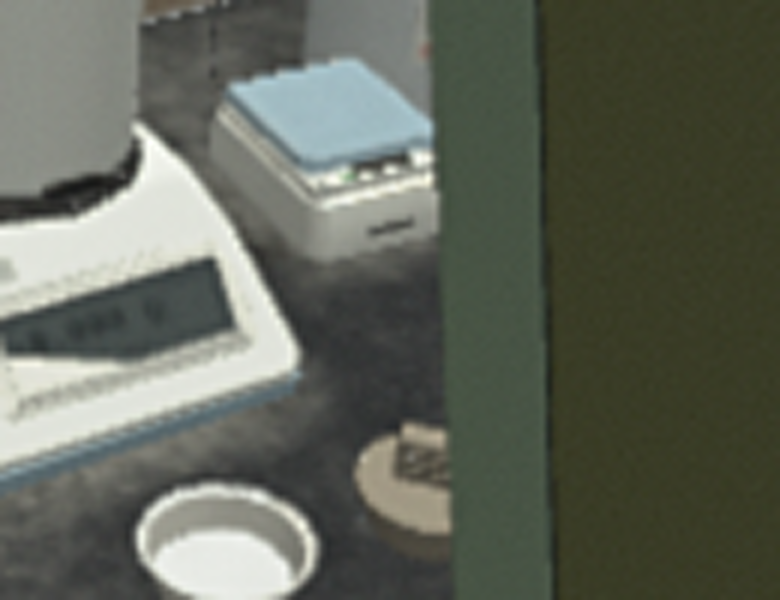

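View pics/top4_c205.png

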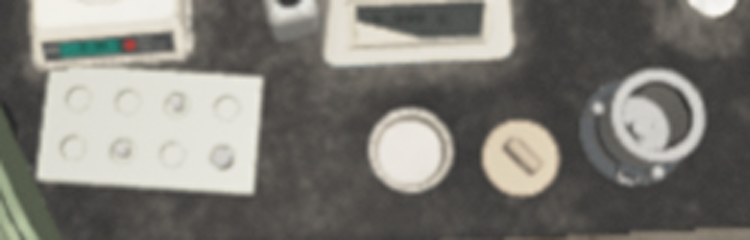

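The first full cylinder lies in the jar, at top crop (632,128). The other cylinders are unmoved, so B is next.

```bash
python3 - <<'E'
from h import *
T=cyl("top",cv2.imread("pics/top4.png"),(278.3,241.7));p=onz("top",[T[0]],28)[0];print(T,p)
assert np.hypot(p[0]-441.9,p[1]-146.8)<4
s=pick(441.7,146.7,-95.5,41,38)
if s["grip_width"]>15:
    tojar(0,0,-95.5)
q=sensors.read_state()["q"].copy();q[0]=.5;ctrl.set_joints(q);ctrl.hold(.1);st()
grab(5);crop("top",5,205,190,455,270,3)
E
```

```text
(array([278.20753231, 241.68265347]), 24.1796875, 5.875, 6.125) [442.1081497  146.78364434  28.        ]
hit False
t32.0 p [442.2 146.8  41.4] F [-0.1 -0.4 -0.2] w38.0 at
t32.3 p [442.3 146.8  41.9] F [-1.4 -0.8  5.6] w19.1 grip
t33.0 p [441.  146.6 109.4] F [ 0.5  0.7 -1.5] w19.3 up
t35.2 p [ 450.2 -304.2  189.2] F [-0.4  0.1  0.1] w18.9 over jar
t35.7 p [ 450.6 -304.8  143.1] F [ 0.6  0.5 -0.2] w19.1 at jar
t36.0 p [ 450.9 -305.7  144.1] F [-0.4 -0.7 -0.2] w31.7 open
t38.7 p [432.  333.2 192.3] F [-0.3  0.1 -0.4] w31.9
```

View pics/top5_c205.png

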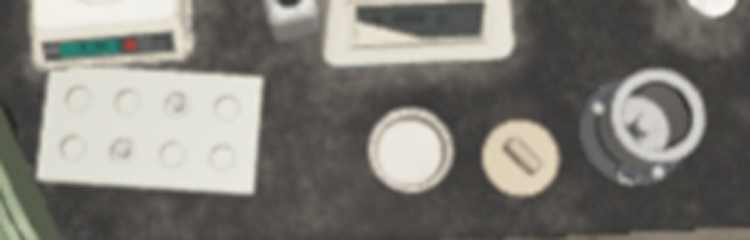

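Both full cylinders are in the jar, at crop (640,125). Now the worn ones.

```bash
python3 - <<'E'
from h import *
np.set_printoptions(precision=1,suppress=True)
a=cv2.imread("pics/top5.png")
for uv in((263.5,223.9),(245.2,239.5)):
    T=cyl("top",a,uv);print(T,onz("top",[T[0]],23))
# dish in two views
r={}
for n,box,tag in(("top",(322,220,365,260),5),("scene",(345,225,390,258),4)):
    i=cv2.imread(f"pics/{n}{tag}.png");x0,y0,x1,y1=box;m=np.zeros(i.shape[:2],np.uint8);m[y0:y1,x0:x1]=(i.min(2)>(125))[y0:y1,x0:x1]
    k=max(cv2.findContours(m,0,1)[0],key=cv2.contourArea);e=cv2.fitEllipse(cv2.convexHull(k));r[n]=e[0];print(n,e)
print(tri([r["scene"]],[r["top"]]),onz("top",[r["top"]],22))
s=pick(455,255.3,-95.5,40,28)
E
```

```text
(array([263.4, 223.9]), 6.2421875, 3.375, 3.125) [[503.8 194.8  23. ]]
(array([245. , 239.6]), 6.5, 3.375, 3.375) [[454.2 255.3  23. ]]
top ((341.25250244140625, 239.55380249023438), (27.855026245117188, 28.17670440673828), 120.67437744140625)
scene ((367.3205261230469, 240.24261474609375), (20.285018920898438, 29.847780227661133), 96.85234069824219)
(array([440.8, -58.2,  20.8]), np.float64(0.05973520091149017)) [[440.6 -58.2  22. ]]
hit False
t41.9 p [455.5 255.5  40.5] F [ 0.6 -0.   1. ] w27.8 at
t42.2 p [455.6 255.5  40.8] F [-0.5 -0.5  4.4] w11.3 grip
t42.9 p [454.4 255.1 109.4] F [-0.5  0.2 -0.5] w11.0 up
```

```bash
cat >> h.py <<'E'
def todish(dx,dy=0,yaw=-95.5,c=(440.7,-58.3)):
    R=RY(yaw);x,y=sensors.read_state()["eef_pos"][:2]
    ctrl.move_ptp([c[0]+dx,c[1]+dy,110],R);st("over dish")
    print(ctrl.move_l([c[0]+dx,c[1]+dy,43],R,vel=80,threshold=4));st()
    ctrl.gripper_to(24);st("open");ctrl.move_l([c[0]+dx,c[1]+dy,120],vel=200)
E
python3 - <<'E'
from h import *
todish(-11)
q=sensors.read_state()["q"].copy();q[0]=.9;ctrl.set_joints(q);ctrl.hold(.1);st()
grab(6);crop("top",6,205,190,455,270,3)
E
```

```text
t44.1 p [429.8 -57.7 109.8] F [ 0.1  0.1 -1.1] w10.9 over dish
False
t45.1 p [430.2 -58.4  43.4] F [ 0.1 -0.6 -0.4] w11.1
t45.4 p [430.1 -58.4  43.5] F [-0.4 -0.8  0.4] w24.0 open
t47.9 p [197.3 386.  119.8] F [-0.1  0.1 -0.8] w24.0
```

View pics/top6_c205.png

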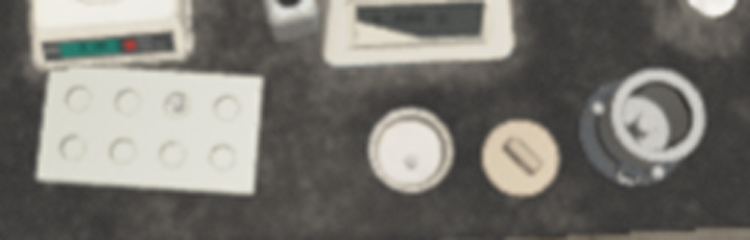

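The first worn cylinder stands in the dish at crop (411,162). The last one is unmoved at (178,102).

```bash
python3 - <<'E'
from h import *
T=cyl("top",cv2.imread("pics/top6.png"),(263.4,223.9));p=onz("top",[T[0]],23)[0];print(T,p)
s=pick(503.8,195,-95.5,40,28)
E
```

```text
(array([263.265328  , 223.77570121]), 5.6171875, 3.0, 3.0) [504.09262044 195.08202346  23.        ]
hit False
t50.7 p [504.4 195.1  40.5] F [-0.1  1.   0. ] w28.0 at
t51.0 p [504.5 195.2  40.9] F [-0.8 -0.5  4.4] w10.9 grip
t51.7 p [503.1 194.8 109.3] F [ 0.4  0.2 -0.6] w11.2 up
```

```bash
python3 - <<'E'
from h import *
todish(11)
q=sensors.read_state()["q"].copy();q[0]=.9;ctrl.set_joints(q);ctrl.hold(.1);st()
grab(7);crop("top",7,205,190,455,270,3);crop("scene",7,330,150,460,250,6);
E
```

```text
t52.7 p [451.8 -57.7 109.7] F [-0.6 -0.6 -0.7] w10.7 over dish
False
t53.7 p [452.2 -58.4  43.4] F [ 0.5 -0.  -0.8] w11.1
t54.0 p [452.1 -58.4  43.5] F [-0.5 -0.5 -0.4] w24.2 open
t56.5 p [211.2 403.4 119.9] F [-0.5 -0.6 -0.7] w23.8
```

View pics/top7_c205.png

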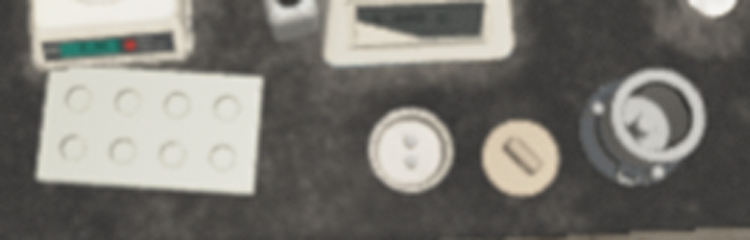

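View pics/scene7_c330.png

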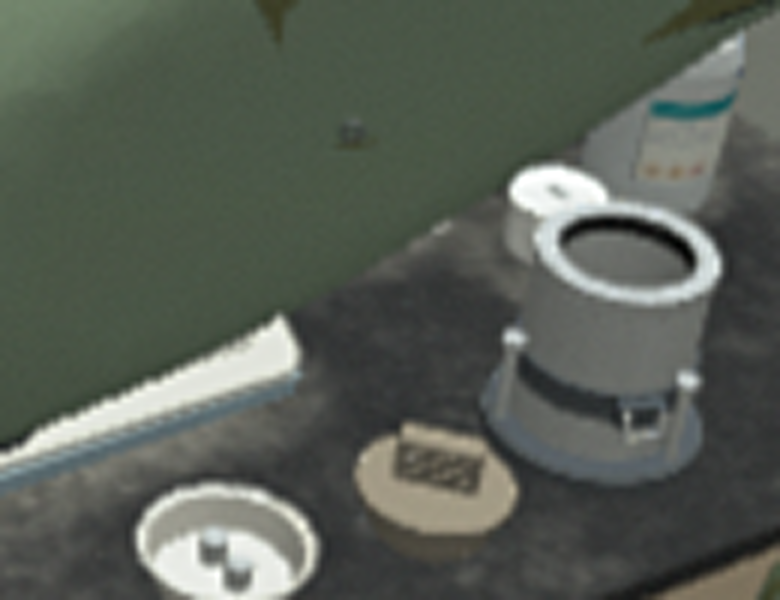

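All pockets are empty and both worn cylinders are in the dish. Next I'll measure the bung's position and the jar mouth.

```bash
python3 - <<'E'
from h import *
np.set_printoptions(precision=1,suppress=True)
a=cv2.imread("pics/top7.png");hsv=cv2.cvtColor(a,cv2.COLOR_BGR2HSV)
def ell(m,box):
    k=np.zeros(m.shape,np.uint8);x0,y0,x1,y1=box;k[y0:y1,x0:x1]=m[y0:y1,x0:x1]
    c=max(cv2.findContours(k,0,cv2.CHAIN_APPROX_NONE)[0],key=cv2.contourArea);return cv2.fitEllipse(cv2.convexHull(c))
tan=(hsv[...,1]>40)&(hsv[...,0]<30)&(hsv[...,2]>100)
et=ell(tan,(360,225,396,262));s=cv2.imread("pics/scene7.png");hs=cv2.cvtColor(s,cv2.COLOR_BGR2HSV)
tans=(hs[...,1]>45)&(hs[...,0]<30)&(hs[...,2]>110)
es=ell(tans,(385,218,420,246));print("flange",et,es,onz("top",[et[0]],29),onz("scene",[es[0]],29),tri([es[0]],[et[0]]))
D=np.load("pics/top7.npy");v,u=np.mgrid[225:262,362:396];uv=np.c_[u.ravel(),v.ravel()];P=dep("top",uv,D)
k=(P[:,2]>50)&(P[:,2]<66);q=onz("top",uv[k],57)[:,:2];c=q.mean(0);w,V=np.linalg.eigh(np.cov((q-c).T));print("tab",k.sum(),P[k,2].mean(),c,np.sqrt(w*12),np.degrees(np.arctan2(V[1,1],V[0,1])),cv2.minAreaRect(q.astype(np.float32)))
fl=(P[:,2]>22)&(P[:,2]<36);A=np.c_[P[fl,:2],np.ones(fl.sum())];print("flange plane",np.linalg.lstsq(A,P[fl,2],rcond=None)[0]*[1000,1000,1],P[fl,2].mean(),(P[fl].min(0)+P[fl].max(0))/2)
# jar rim
g=a.min(2)>150;er=ell(g,(405,205,445,248));gs=s.min(2)>150;ers=ell(gs,(418,182,452,202));print("rim",er,onz("top",[er[0]],117),ers,onz("scene",[ers[0]],117),tri([ers[0]],[er[0]]))
E
```

```text
flange ((377.99786376953125, 242.3886260986328), (25.579805374145508, 26.39603042602539), 124.57271575927734) ((403.38067626953125, 231.15087890625), (15.197671890258789, 24.122573852539062), 86.9404296875) [[ 424.9 -176.2   29. ]] [[ 417.9 -174.1   29. ]] (array([ 424.6, -178.4,   22.7]), np.float64(3.1470002340541634))
tab 66 56.63560506906333 [ 423.6 -174.4] [16.  42.6] -138.85749084648498 ((424.1069030761719, -175.14248657226562), (42.04352951049805, 15.996548652648926), 41.59037399291992)
flange plane [ 1.9 -8.1 26.4] 28.600594711595082 [ 423.4 -175.    28.6]
rim ((423.8731994628906, 228.18112182617188), (29.69169044494629, 31.32471466064453), 136.93748474121094) [[ 450.8 -306.   117. ]] ((433.08074951171875, 190.64813232421875), (16.824539184570312, 33.77846908569336), 108.17948913574219) [[ 454.1 -303.5  117. ]] (array([ 452. , -304.3,  117.8]), np.float64(4.097742197112796))
```

```bash
python3 - <<'E'
from h import *
R=RY(-48);x,y=424.2,-175.2
ctrl.gripper_to(45,110)
ctrl.move_ptp([x,y,120],R)
print(ctrl.move_l([x,y,56.5],R,vel=60,threshold=5));st("at")
ctrl.gripper_to(5,110);st("grip")
ctrl.move_l([x,y,220],R,vel=150);st("up")
ctrl.move_l([JX,JY,220],R,vel=150)
ctrl.move_l([JX,JY,176],R,vel=80);ctrl.hold(.2);st("pre")
grab(8);crop("scene",8,380,120,480,220,6)
E
```

```text
False
t60.4 p [ 424.6 -175.5   56.9] F [-0.3 -0.2 -0. ] w44.9 at
t60.8 p [ 424.7 -175.5   57.1] F [ 0.2 -0.1  3.9] w14.0 grip
t62.0 p [ 423.4 -174.7  218.8] F [-0.1  0.1 -2. ] w14.1 up
t63.9 p [ 450.7 -305.6  176.8] F [ 0.   0.7 -1.5] w14.0 pre
```

View pics/scene8_c380.png

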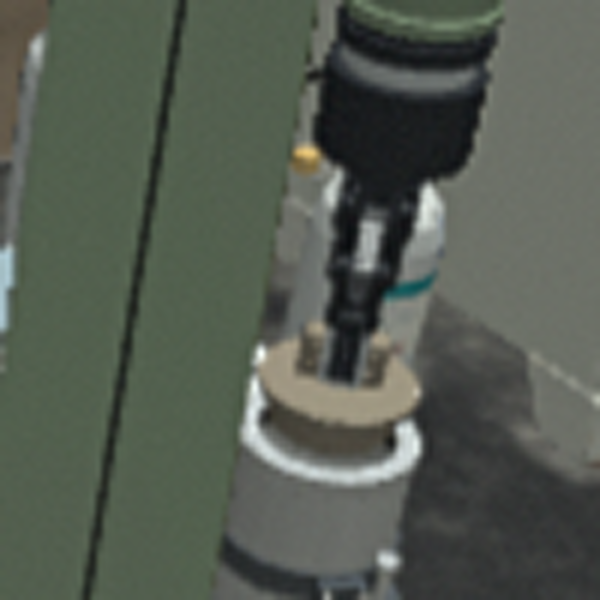

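The bung is centred over the mouth, with the flange at crop (340,380) and the rim below it. Pressing home.

```bash
python3 - <<'E'
from h import *
R=RY(-48)
for z in (168,162,158,155,152,150):
    h=ctrl.move_l([JX,JY,z],R,vel=25,threshold=38);st(z,h)
    if h:break
E
```

```text
t64.5 p [ 450.1 -305.1  167.6] F [ 0.4 -0.2 -1.6] w13.9 168 False
t64.9 p [ 451.  -305.8  164.3] F [-3.1  1.4  9. ] w14.0 162 False
t65.2 p [ 451.8 -306.5  160. ] F [ 0.9 -0.1  5.3] w14.0 158 False
t65.5 p [ 451.6 -306.4  156.5] F [ 0.9 -1.4  5.2] w14.1 155 False
t65.7 p [ 451.6 -306.4  153.4] F [ 0.9 -0.3  4.9] w14.0 152 False
t66.0 p [ 451.7 -306.5  152.1] F [ 0.8 -1.8  8. ] w14.1 150 False
```

```bash
python3 - <<'E'
from h import *
R=RY(-48)
for z in (148,146,143,140):
    h=ctrl.move_l([JX,JY,z],R,vel=20,threshold=25);s=st(z,h)
    if h or s["force"][2]>28:break
ctrl.hold(.3);st()
E
```

```text
t66.2 p [ 451.7 -306.5  152. ] F [-1.7  2.  18.7] w14.2 148 False
t66.5 p [ 451.7 -306.5  152. ] F [-6.8  5.1 29.4] w14.1 146 False
t66.8 p [ 451.7 -306.5  152. ] F [-5.7  4.6 28.4] w14.1
```

The hard stop came at TCP z 152.0, and 57 + 95 = 152, so the bung is home. Release and check.

```bash
python3 - <<'E'
from h import *
np.set_printoptions(precision=1,suppress=True)
ctrl.move_l([JX,JY,151.5],RY(-48),vel=20)
ctrl.gripper_to(45);st();ctrl.move_l([JX,JY,240],RY(-48),vel=150)
q=sensors.read_state()["q"].copy();q[0]=.8;ctrl.set_joints(q);ctrl.hold(.2);st()
r=grab(9);crop("scene",9,330,150,460,250,6);crop("top",9,205,190,455,270,3)
D=r["top"][1];v,u=np.mgrid[205:250,400:450];uv=np.c_[u.ravel(),v.ravel()];P=dep("top",uv,D)
k=(P[:,2]>145)&(P[:,2]<160);q=onz("top",uv[k],152)[:,:2];print("tab",P[k,2].mean(),q.mean(0),cv2.minAreaRect(q.astype(np.float32)))
fl=(P[:,2]>116)&(P[:,2]<130)&(np.hypot(P[:,0]-450.3,P[:,1]+305.2)<36);A=np.c_[P[fl,:2]-[JX,JY],np.ones(fl.sum())];print("flange plane",np.linalg.lstsq(A,P[fl,2],rcond=None)[0])
D=np.load("pics/top1.npy");P=dep("top",uv,D)
fl=(P[:,2]>116)&(P[:,2]<130)&(np.hypot(P[:,0]-450.3,P[:,1]+305.2)<36);A=np.c_[P[fl,:2]-[JX,JY],np.ones(fl.sum())];print("flange plane at start",np.linalg.lstsq(A,P[fl,2],rcond=None)[0])
a=r["top"][0][:,:,::-1].copy();hsv=cv2.cvtColor(a,cv2.COLOR_BGR2HSV);m=((hsv[...,1]>40)&(hsv[...,0]<30)&(hsv[...,2]>100)).astype(np.uint8);kk=np.zeros_like(m);kk[210:248,405:445]=m[210:248,405:445]
e=cv2.fitEllipse(cv2.convexHull(max(cv2.findContours(kk,0,1)[0],key=cv2.contourArea)));print(e,onz("top",[e[0]],124))
E
```

```text
t67.6 p [ 449.6 -304.5  150.6] F [ 0.1  0.4 -0.7] w45.2
t71.2 p [312.4 444.5 239.1] F [-0.2  0.1 -0.3] w44.9
tab 151.22626081281754 [ 450.2 -305.4] ((450.1228942871094, -304.6554260253906), (41.09458923339844, 17.468456268310547), 40.92769241333008)
flange plane [ -0.   -0.  124.4]
flange plane at start [  0.    0.  124.2]
((424.5898742675781, 227.56776428222656), (24.512142181396484, 25.82136344909668), 120.69102478027344) [[ 451.5 -306.5  124. ]]
```

View pics/scene9_c330.png

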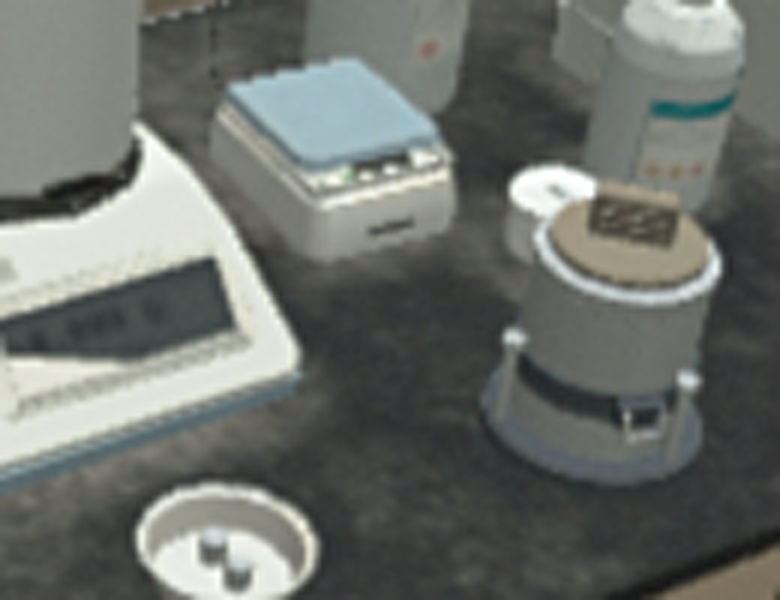

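View pics/top9_c205.png

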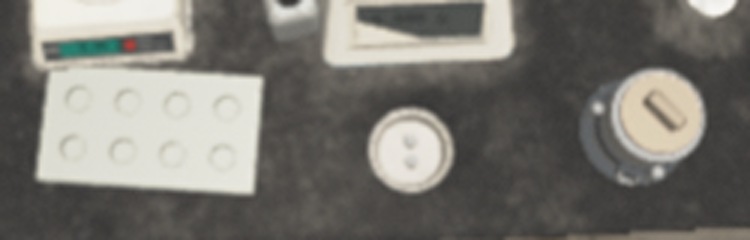

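The bung is home: the flange plane is level at 124.4 mm (124.2 at the start) and within about 1 mm of where it was laterally. The tray is empty and both worn cylinders are in the dish. Handing in.

```bash
python3 - <<'E'
from h import *
print(ctrl.finish_job());st()
E
```

```text
the job is handed in; nothing more can be done
None
the job is handed in; nothing more can be done
```

The job is done and handed in at about 71 s on the robot's clock. I rocked the bung out and put both full-size cylinders in the jar. Both worn ones went into the scrap dish, and I pressed the bung back in to a hard stop at about 29 N.

**Last checks:**
- **Bung:** The flange is level at 124.4 mm, against 124.2 mm at the start. It sits about 1 mm from the jar axis.
- **Cylinders:** All tray pockets are empty, and both worn cylinders stand in the upright dish. I saw the full-size ones in the jar before closing it.
- **Bystanders:** I steered clear of the caliper, bottle and tin. I did not re-measure them; the tin and the visible part of the bottle look unmoved in the last pictures, but the caliper is outside the crop I viewed.

**Disagreements:**
- **Cylinder heights:** The two-view heights came out 1–2 mm below the stated values, within the calibration.
- **Scene-view fits:** The scene-camera fit of the bung's flange on the bench was up to 7 mm off the top-view fit, and its fit of the open rim about 4 mm off. I used the top-view values, which agreed with the depth readings.

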